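# Set up the recipe stand for the apple class

## Task

Flip the folded recipe stand open until it snaps over and stays open, then take the red-framed apple recipe board out of the rack and set it down gently on the stand: its foot in the trough behind the stop strip, about in the middle, leaning back against the panel with the picture to the front. Do not let the board fall, and leave everything else on the table where it is.

Things in the scene. Friction and masses are not known exactly. Their poses are not given: they have to be found in the camera images.
- stand: folding recipe stand of pale wood, fixed by suction feet. Base 157 x 200 mm (x -42 to 115 mm), top 18 mm above the table. Origin: on the table under it; x to its back (away from the reader), y to its left, z up. Across the base at x = 34 to 40 mm runs a stop strip 10 mm high; the open panel's face meets the base at x about 61 mm. Hinge cheeks and springs at its sides (|y| 100 to 117 mm), 46 mm up
- stand_back (a joint): hinge of the stand's panel, a wooden plate 190 mm wide, 8 mm thick, 140 mm from hinge axis to free edge (painted navy). 0 = folded level over the base, free edge to the front; 1.833 = open, leaning 15 degrees back past upright, on a stop. Springs work over centre: below about 1.15 rad it falls shut, past that it snaps open and stays. Lifting the edge takes about 3 N at first, ever less later
- stand_hinge (a point): middle of the hinge axis of the panel: 38 mm above the table, 70 mm behind the stand's origin; the axis runs along the stand's y; axes as the stand's
- stand_edge (a point): middle of the panel's free edge, half-way through its thickness; moves with the panel. Folded: 70 mm in front of the stand's origin, 38 mm above the table (panel underside 34 mm), 28 mm out beyond the front of the base with only the table below it. Open: about 175 mm above the table
- stand_trough (a point): middle of the trough (about 21 mm wide) between stop strip and open panel, on the base's top 18 mm above the table, 54 mm behind the stand's origin; axes as the stand's. A board standing here and leaning on the panel leans back 15 to 21 degrees and rises 50 mm beyond the panel's top edge
- rack: wooden rack with two slots for recipe boards, fixed; base 150 x 170 x 14 mm, origin under its centre, x away from the reader, y left. Slots at x = -35 and +35 mm, each between two steel wire hoops (110 mm wide, 72 mm high above the table, 14 mm free between them). Either board may be in either slot
- apple_board_center (a point): centre of the recipe board with red frame and a picture of an apple on its front: 150 mm wide (its y), 210 mm tall (its z), 10 mm thick (its x), 0.22 kg. The picture looks to its -x. At first it stands upright in a rack slot, picture to the front, lower edge 14 mm and top edge 224 mm above the table, free to rock 3 degrees
- apple_board_foot (a point): middle of the lower edge of the same board, 105 mm below its centre; same axes
- pear_board_center (a point): centre of the other recipe board in the rack, green frame, picture of a pear, same size; stays in the rack
- apple_1: red apple, 74 mm across and 62 mm high, on the table between stand and rack; origin at its underside
- apple_2: green apple, same size, on the teal cutting board (10 mm thick) behind; origin at its underside
- apple_3: red apple, same size, on the teal cutting board; origin at its underside
- spice_jar: small glass spice jar, 44 mm across, 95 mm high, between stand and rack; origin at its underside
- sauce_jar_1: preserving jar, 80 mm across, 120 mm high, at the back; origin at its underside
- sauce_jar_2: second such jar, at the back; origin at its underside

How it is judged (in metres and radians):
On the way:
1. the stand's panel has snapped fully open (value of joint stand_back above 1.75 rad), for 0.3 s.
At the end, for the whole second after the job is handed in: panel open (over 1.75 rad) and still; red-framed board at rest, foot in the trough (40 to 72 mm behind the stand's origin, within 40 mm of the middle, within 8 mm of the base's top), leaning back 10 to 25 degrees on the panel, picture to the front, square within 0.15 rad (value of joint stand_back above 1.75 rad and velocity of joint stand_back below 0.05 rad/s and x of apple_board_foot in the frame of stand between 0.04 and 0.072 m and y of apple_board_foot in the frame of stand between -0.04 and 0.04 m and z of apple_board_foot in the frame of stand between 0.012 and 0.026 m and angle between apple_board_center's own x axis and vertical between 1.75 and 2 rad and angle between the y axis of apple_board_center and the y axis of stand, either way round below 0.15 rad and linear speed of apple_board below 0.02 m/s); the robot touches nothing.
It fails at once if the apple board is let fall over (angle between apple_board_center's own z axis and vertical above 1 rad).
It fails at once if the board is dropped or slammed on the stand (over 60 N) (contact force between apple_board and stand above 60 N).
It fails at once if something else on the table or in the rack is moved by more than 40 mm (distance of any of pear_board_center, apple_1, apple_2, apple_3, spice_jar, sauce_jar_1, sauce_jar_2 from where it was at the start of the episode above 0.04 m).
It also fails if it takes over 61 s, if anything falls off the work surface, if the arm or the gripper's body presses on something with over 40 N, if the wrist force passes 120 N, or if a joint passes its speed limit or range.

## Robot

A 6-joint arm with a two-finger parallel gripper is mounted at the origin on the work surface. World frame = base frame: x ahead of the robot, y to its left, z up, the work surface at z = 0. Lengths are in m, angles in degrees, forces in N, time in s.
With the tool pointing down it reaches from about 0.3 to 0.75 m from the base axis. Payload 8.5 kg.
Tool frame: the origin (TCP) lies midway between the tips of the shut fingers; the grasp point (between the pads) lies behind it (grasp_offset is the z of the grasp point in the tool frame, in m); z points along the fingers, y is the direction in which the jaws open and shut (so a half turn about z gives the same grasp; the last joint's range is limited). The gripper opens to 85 mm and grips with 20 to 120 N. Pads are 22 mm wide; open, the fingers measure 114 mm over their backs; the gripper's body (76 mm by 85 mm) begins 54 mm behind the grasp point. The pads swing forward as they close: fully open they stand 13 mm farther back than shut.
Start: joints at [62.321, 21.807, 74.336, -0, 83.858, -12.336], TCP at [0.146, 0.53, 0.231] pointing down, gripper open.
Joint ranges: [-178.18, 178.18], [-50.72, 133.34], [12.68, 142.11], [-81.47, 261.47], [9.98, 163.14], [-165.26, 165.26]. Speed limits (degrees/s): [136.94, 136.94, 180, 180, 180, 180].

## Interface

Orientations are given as a 3x3 rotation matrix whose columns are the frame's x, y, z axes.
In Python, from rig import * gives the robot as it stands.
- The arm moves only by the shell command python3 -m pendant 'ROWS' [FORCE]. ROWS is JSON, one flat list of numbers, 7 for each row, row after row: the finger opening in mm, from 0 to 85.4, then the shift along the tool's x, y, z in units of 50 mm (1.0 is 50 mm), then the turn, a rotation vector about the tool's x, y, z in units of 8 degrees (1.0 is 8 degrees). In form: [hand, dx, dy, dz, wx, wy, wz, hand, dx, dy, dz, wx, wy, wz, ...]. A call has 1 to 12 rows; each row shifts and turns the commanded pose from where the row before left it, along the tool's axes as they then stand; what a row does not reach is not made up. A row lasts 1/10 s, in which the tool goes at most 50 mm and 8.59 degrees, less where a joint would pass 70% of its speed; a pose out of reach is approached as far as the arm can. A call is refused whole if a number of a shift passes 1 or a number of a turn 1, either way. A call with a gripper value outside its range is refused whole. The fingers move at their own pace and stop on an object; FORCE is the grip in N (left out, the last holds). Time passes only in rows, so rows that do not move let the fingers close. It gives the time, the measured TCP pose, the force and the opening at its end, in the units of the state.
- observe(): the state, without advancing time (a new reading comes with each control period).
- get_image(name): name is "side" or "top"; returns a dict with "frame" (384x512x3 uint8, red, green, blue), "depth" (384x512 float32, m along the optical axis (not along the pixel's ray), 0 where there is no reading), "K" (3x3 intrinsics, pixels), "k1" (the pictures are not rectified: a ray, as slopes to the right and down, at radius r is drawn at 1 + k1 r^2 times it, then the intrinsics apply), "rvec" (rotation vector, rad) and "tvec" (3), from world to camera coordinates, as OpenCV has them. Camera axes: x right, y down, z forward; pixel columns grow to the right and rows downward; lengths in m; the calibration is good to about 2 mm. A picture is of the moment at which its call begins.
- close_job(): hands the job in, once; it reports no verdict.
The state is a dict: "time_s": time; "q": joint angles; "qvel": joint speeds; "joint_efforts": joint torques, N m; "position": TCP position; "tool_rot": TCP orientation; "ft_force": force on the tool from outside, world axes, zero at the start; "wrist_torque": the same for the moment, N m; "grip_width": finger opening in m.
Only numpy, scipy, OpenCV 4.12 (cv2) and the standard library are available. Lean on these libraries where they do the work, as an engineer would, in place of code of your own. Each camera call takes 0.05 s, during which the arm holds its last target.

## Working session

There is one attempt and no reset: what is moved stays moved. The work goes in short steps, Python scripts to look and compute and a shell command to move; the robot and the scene stay as the last step left them, time stands still between calls to the robot, and variables do not carry over. Pictures are saved under pics/ and viewed, and the job is handed in when it is done.

```bash
mkdir -p pics; ls; cat > h.py <<'E'
import numpy as np, cv2
from rig import *
def snap(n,tag):
    im=get_image(n); cv2.imwrite(f"pics/{tag}.png",im["frame"][:,:,::-1]); np.savez(f"pics/{tag}.npz",**im); return im
def load(tag): return dict(np.load(f"pics/{tag}.npz"))
def ray(im,u,v):
    K=im["K"];k=float(im["k1"])
    x=(u-K[0,2])/K[0,0];y=(v-K[1,2])/K[1,1]
    rd=np.hypot(x,y); r=rd
    for _ in range(30): r=rd/(1+k*r*r)
    s=r/rd if rd>0 else 1
    d=np.array([x*s,y*s,1.]); R=cv2.Rodrigues(im["rvec"])[0]
    return R.T@d, -R.T@im["tvec"].ravel()
def atz(im,u,v,z):
    d,c=ray(im,u,v); return c+d*(z-c[2])/d[2]
def atdepth(im,u,v):
    d,c=ray(im,u,v); dd=float(im["depth"][int(round(v)),int(round(u))]); return c+d*dd if dd>0 else None
def crop(tag,u0,v0,u1,v1,s,out):
    f=cv2.imread(f"pics/{tag}.png")[v0:v1,u0:u1]; cv2.imwrite(f"pics/{out}.png",cv2.resize(f,None,fx=s,fy=s,interpolation=cv2.INTER_CUBIC))
E
python3 - <<'E'
from h import *
for n in("side","top"):
    im=snap(n,n+"0"); print(n,im["K"],im["k1"],im["rvec"],im["tvec"])
print(observe()); import rig; print([x for x in dir(rig) if x[0]!='_'])
try: print(grasp_offset)
except Exception as e: print(e)
E
```

```text
pics
side [[395.8166374    0.         259.38426897]
 [  0.         395.8166374  191.85511597]
 [  0.           0.           1.        ]] -0.030900338846439994 [ 2.1576816  -0.053051    0.00805849] [-0.59585282  0.08064389  1.01659284]
top [[420.72340427   0.         256.23463583]
 [  0.         420.72340427 190.47844999]
 [  0.           0.           1.        ]] -0.03996280917535324 [ 2.01901431 -2.19388541  0.23886488] [0.0287459  0.60253137 1.09004673]
{'time_s': 0.1, 'q': array([ 6.23208193e+01,  2.18395331e+01,  7.43790102e+01,  2.89801676e-03,
        8.38581505e+01, -1.23376245e+01]), 'qvel': array([-0.11925802, -0.16364431, -0.18533896, -0.04955941,  0.00955365,
       -0.05100748]), 'joint_efforts': array([ 3.70258611e-03, -4.49222803e+01, -2.31660193e+01, -2.58356831e-04,
        3.63749779e-03, -5.01168711e-05]), 'position': array([0.14540084, 0.53016947, 0.23075924]), 'tool_rot': array([[-9.64364228e-01,  2.64577385e-01, -6.66322312e-04],
       [ 2.64578011e-01,  9.64363586e-01, -1.16201689e-03],
       [ 3.35133584e-04, -1.29690175e-03, -9.99999103e-01]]), 'ft_force': array([-0.13927351,  0.37612171, -0.49242164]), 'wrist_torque': array([-0.04245144,  0.00475247, -0.01328504]), 'grip_width': 0.08529298787082207}
['MotionError', 'close_job', 'get_image', 'grasp_offset', 'observe']
-0.0187
```

View pics/side0.png

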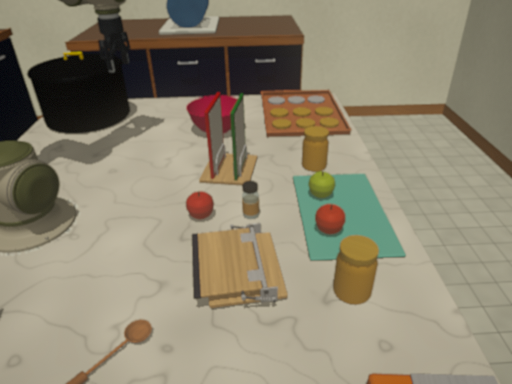

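View pics/top0.png

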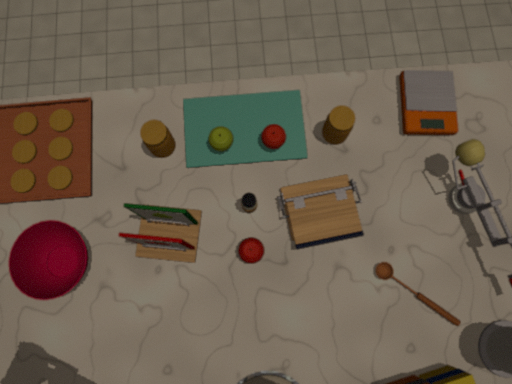

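```bash
python3 - <<'E'
from h import *
crop("top0",100,150,380,280,2.8,"c1")
crop("side0",170,80,310,320,2.4,"c2")
im=load("top0")
for u,v in [(0,0),(511,0),(0,383),(511,383)]: print(u,v,atz(im,u,v,0).round(3))
E
```

```text
0 0 [1.337 0.775 0.   ]
511 0 [ 1.193 -0.919  0.   ]
0 383 [0.144 0.712 0.   ]
511 383 [ 0.031 -0.663  0.   ]
```

View pics/c1.png

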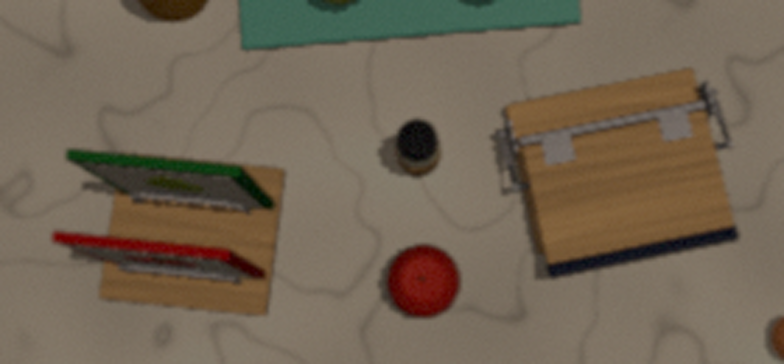

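View pics/c2.png

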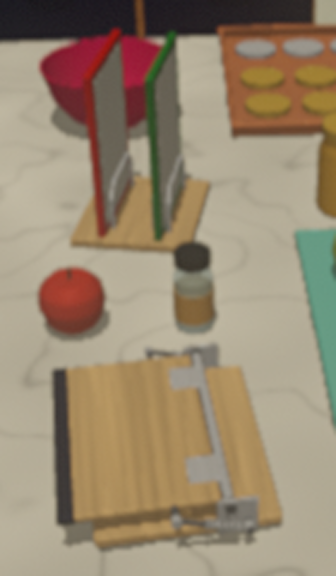

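```bash
python3 - <<'E'
from h import *
im=load("top0")
print("cam",atz(im,256,190,0), ray(im,256,190)[1])
f=lambda x,y:(100+x/2.8,150+y/2.8)
for n,p,z in [("panfrontL",(551,275),.036),("panfrontR",(738,238),.036),("baseBL",(505,106),.018),("baseBR",(693,68),.018),
 ("rackBR",(284,170),.014),("rackFR",(268,314),.014),("rackFL",(100,297),.014),
 ("redL",(53,238),.224),("redR",(230,253),.224),("greenL",(68,154),.224),("greenR",(240,172),.224),("apple1",(423,281),.031),("spice",(417,140),.095)]:
    print(n,atz(im,*f(*p),z).round(4))
sd=load("side0"); g=lambda x,y:(170+x/2.4,80+y/2.4)
for n,p,z in [("panL",(53,370),.042),("panR",(57,522),.042),("baseBR",(282,520),.018),("rackFR",(73,243),.014),("rackBR",(188,249),.014),("rackBL",(210,182),.014),("redN",(92,80),.224),("redF",(118,33),.224),("grN",(152,77),.224),("grF",(172,35),.224)]:
    print(n,atz(sd,*g(*p),z).round(4))
crop("top0",110,200,250,280,5.6,"c3"); crop("top0",260,160,400,260,5.6,"c4"); crop("side0",190,80,270,190,5.4,"c5")
E
```

```text
cam [ 0.61909957 -0.0217641   0.        ] [ 0.35168339 -0.00361911  1.19514767]
panfrontL [ 0.4388 -0.1192  0.036 ]
panfrontR [ 0.4593 -0.307   0.036 ]
baseBL [ 0.6155 -0.0917  0.018 ]
baseBR [ 0.6395 -0.2893  0.018 ]
rackBR [0.5686 0.1384 0.014 ]
rackFR [0.4252 0.1622 0.014 ]
rackFL [0.4554 0.3289 0.014 ]
redL [0.4887 0.3078 0.224 ]
redR [0.4644 0.1614 0.224 ]
greenL [0.5587 0.2942 0.224 ]
greenR [0.5314 0.15   0.224 ]
apple1 [0.4438 0.0062 0.031 ]
spice [0.5722 0.0007 0.095 ]
panL [ 0.4379 -0.1202  0.042 ]
panR [ 0.4597 -0.3087  0.042 ]
baseBR [ 0.6399 -0.295   0.018 ]
rackFR [0.4317 0.1529 0.014 ]
rackBR [0.5704 0.1304 0.014 ]
rackBL [0.6028 0.2954 0.014 ]
redN [0.4729 0.1481 0.224 ]
redF [0.4947 0.2936 0.224 ]
grN [0.5379 0.1513 0.224 ]
grF [0.5601 0.281  0.224 ]
```

View pics/c3.png

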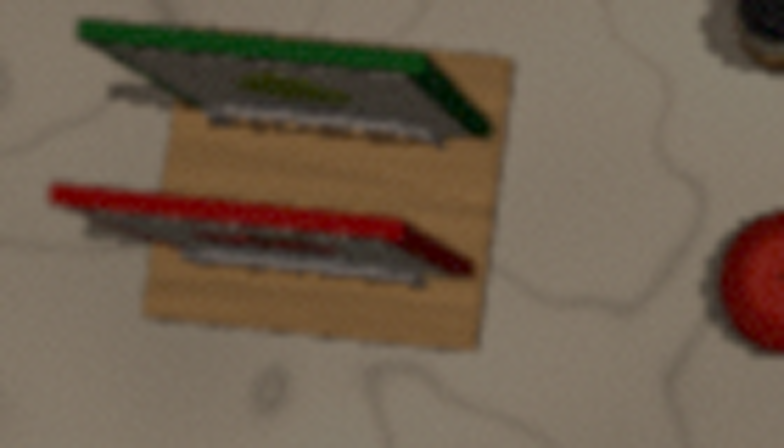

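View pics/c4.png

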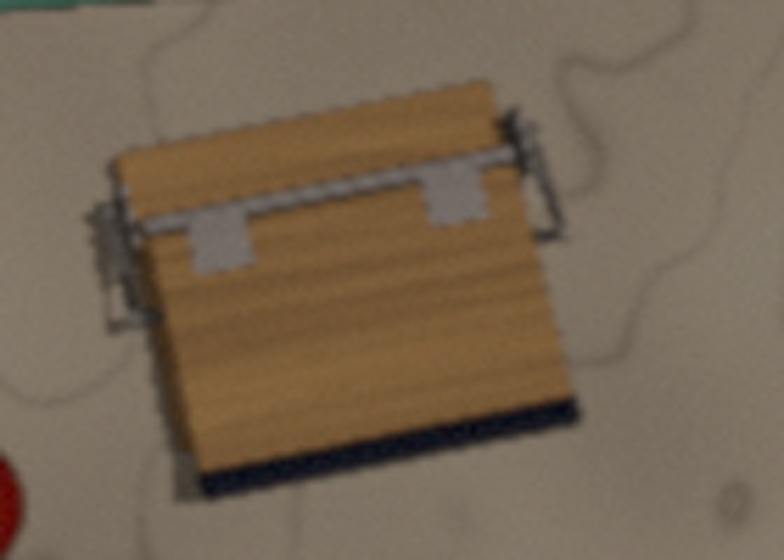

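View pics/c5.png

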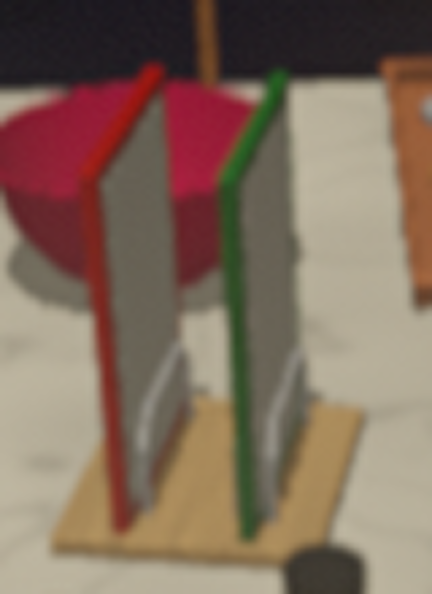

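```bash
python3 -m pendant '[0,-0.51,-0.515,0,0,0,0, 0,-0.51,-0.515,0,0,0,0, 0,-0.51,-0.515,0,0,0,0, 0,-0.51,-0.515,0,0,0,0, 0,-0.51,-0.515,0,0,0,0, 0,-0.51,-0.515,0,0,0,0, 0,-0.51,-0.515,0,0,0,0, 0,-0.51,-0.515,0,0,0,0, 0,-0.51,-0.515,0,0,0,0, 0,-0.51,-0.515,0,0,0,0, 0,-0.51,-0.515,0,0,0,0, 0,-0.51,-0.515,0,0,0,0]'
python3 -m pendant '[0,-0.224,-0.664,0,0,0,0, 0,-0.224,-0.664,0,0,0,0, 0,-0.224,-0.664,0,0,0,0, 0,-0.224,-0.664,0,0,0,0, 0,-0.224,-0.664,0,0,0,0, 0,-0.224,-0.664,0,0,0,0, 0,-0.224,-0.664,0,0,0,0, 0,-0.224,-0.664,0,0,0,0, 0,-0.224,-0.664,0,0,0,0, 0,-0.224,-0.664,0,0,0,0]'
python3 -c "
from rig import *
print(observe()['q'])"
```

```text
time_s: 1.3
position: [0.3592, 0.15, 0.2312]
tool_rot: [[-0.964, 0.265, -0.0], [0.265, 0.964, -0.0], [0.0, -0.0, -1.0]]
ft_force: [0.7, 0.7, 0.2]
grip_width: -0.0003
time_s: 2.3
position: [0.3787, -0.1998, 0.2311]
tool_rot: [[-0.964, 0.265, -0.0], [0.265, 0.964, 0.0], [0.0, 0.0, -1.0]]
ft_force: [0.6, 0.5, 0.5]
grip_width: -0.0001
[-4.37446352e+01  9.51344391e+00  9.20385250e+01  5.43880860e-03
  7.84757668e+01 -1.18381675e+02]
```

```bash
python3 -m pendant '[0,0,0,0,0,0,0.988, 0,0,0,0,0,0,0.988, 0,0,0,0,0,0,0.988, 0,0,0,0,0,0,0.988, 0,0,0,0,0,0,0.988, 0,0,0,0,0,0,0.988, 0,0,0,0,0,0,0.988, 0,0,0,0,0,0,0.988, 0,0,0,0,0,0,0.988, 0,0,0,0,0,0,0.988, 0,0,0,0,0,0,0.988, 0,0,0,0,0,0,0.988]'
python3 -m pendant '[0,0,0,0,0,0,0.988, 0,0,0,0,0,0,0.988, 0,0,0,0,0,0,0.988, 0,0,0,0,0,0,0.988, 0,0,0,0,0,0,0.988, 0,0,0,0,0,0,0.988, 0,0,0,0,0,0,0.988, 0,0,0,0,0,0,0.988]'
python3 -m pendant '[0,0,0,0,0,0.94,0, 0,0,0,0,0,0.94,0, 0,0,0,0,0,0.94,0, 0,0,0,0,0,0.94,0, 0,0,0,0,0,0.94,0, 0,0,0,0,0,0.94,0]'
python3 - <<'E'
from h import *
o=observe();print(o['q'],o['tool_rot'])
O=np.array([.516,-.206,0]);c,s=np.cos(np.radians(6.6)),np.sin(np.radians(6.6));S=np.array([[c,-s,0],[s,c,0],[0,0,1]])
# TCP targets in stand frame
for t in [(-.115,0,.06),(-.115,0,.014),(-.066,0,.014)]:
    w=O+S@np.array(t); print(t,w.round(4),((o['tool_rot'].T@(w-o['position']))/.05).round(2))
snap("side","side1")
E
```

```text
time_s: 3.5
position: [0.3789, -0.1982, 0.2311]
tool_rot: [[0.351, 0.937, -0.001], [0.937, -0.351, 0.0], [0.0, -0.001, -1.0]]
ft_force: [-0.5, -0.2, 0.2]
grip_width: -0.0001
time_s: 4.3
position: [0.3789, -0.1982, 0.2311]
tool_rot: [[0.994, 0.109, -0.001], [0.109, -0.994, 0.0], [-0.0, -0.001, -1.0]]
ft_force: [-0.2, -0.2, 0.1]
grip_width: 0.0004
time_s: 4.9
position: [0.3789, -0.1986, 0.2319]
tool_rot: [[0.697, 0.113, 0.708], [0.081, -0.994, 0.079], [0.712, 0.003, -0.702]]
ft_force: [-0.3, -0.0, 0.2]
grip_width: 0.0002
[-71.6054796    0.77548009 116.99536861  51.63412202  62.70388681
 -13.38300717] [[ 0.69698013  0.1131757   0.70810307]
 [ 0.08138449 -0.9935711   0.0786958 ]
 [ 0.7124572   0.0027792  -0.70171007]]
(-0.115, 0, 0.06) [ 0.4018 -0.2192  0.06  ] [-2.16  0.45  2.7 ]
(-0.115, 0, 0.014) [ 0.4018 -0.2192  0.014 ] [-2.82  0.45  3.35]
(-0.066, 0, 0.014) [ 0.4504 -0.2136  0.014 ] [-2.13  0.45  4.05]
```

View pics/side1.png

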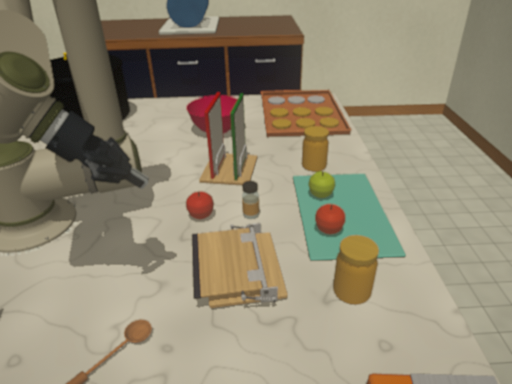

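```bash
python3 -m pendant '[0,-0.27,0.056,0.338,0,0,0, 0,-0.27,0.056,0.338,0,0,0, 0,-0.27,0.056,0.338,0,0,0, 0,-0.27,0.056,0.338,0,0,0, 0,-0.27,0.056,0.338,0,0,0, 0,-0.27,0.056,0.338,0,0,0, 0,-0.27,0.056,0.338,0,0,0, 0,-0.27,0.056,0.338,0,0,0, 0,-0.17,0,0.17,0,0,0, 0,-0.17,0,0.17,0,0,0, 0,-0.17,0,0.17,0,0,0, 0,-0.17,0,0.17,0,0,0]'
python3 - <<'E'
from h import *
o=observe();print(o['q'])
O=np.array([.516,-.206,0]);c,s=np.cos(np.radians(6.6)),np.sin(np.radians(6.6));S=np.array([[c,-s,0],[s,c,0],[0,0,1]])
print(S.T@(o['position']-O))
snap("side","side2");crop("side2",130,170,330,320,4,"c6")
E
```

```text
time_s: 6.15
position: [0.4017, -0.2182, 0.0106]
tool_rot: [[0.701, 0.117, 0.703], [0.082, -0.993, 0.083], [0.708, -0.001, -0.706]]
ft_force: [-0.5, -0.6, 0.1]
grip_width: -0.0
[-68.50841852  37.29951367 129.73531574  91.44038516  43.23288193
 -71.45614108]
[-0.11494661  0.00099882  0.01055495]
```

View pics/c6.png

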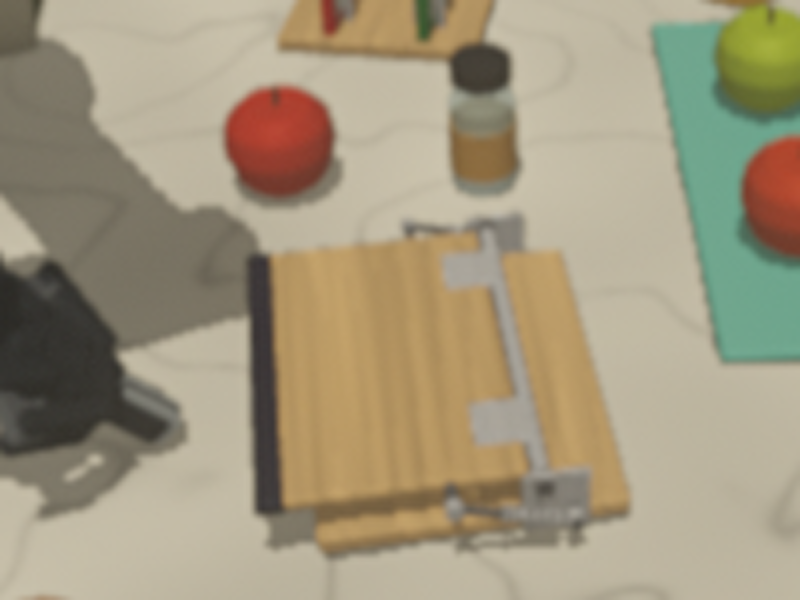

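```bash
python3 -m pendant '[0,0.145,0,0.135,0,0,0, 0,0.145,0,0.135,0,0,0, 0,0.145,0,0.135,0,0,0, 0,0.145,0,0.135,0,0,0, 0,0.145,0,0.135,0,0,0, 0,0,0,0,0,0,0]'
python3 - <<'E'
from h import *
o=observe();print(o['q'])
O=np.array([.516,-.206,0]);c,s=np.cos(np.radians(6.6)),np.sin(np.radians(6.6));S=np.array([[c,-s,0],[s,c,0],[0,0,1]])
print(S.T@(o['position']-O))
snap("side","side3");crop("side3",130,170,330,320,4,"c7")
# arc plan: contact corner 12 mm inboard of edge on underside, TCP = corner -(.0078,.0078)
R=o['tool_rot']
prev=None
for th in np.radians([0,10,20,30,40,50,60,70,75]):
    u=np.array([-np.cos(th),np.sin(th)]);n=np.array([-np.sin(th),-np.cos(th)])
    p=np.array([.07,.038])+u*.128+n*.004-np.array([.0078,.0078])
    if th<np.radians(45): # edge rests on upper flank 45deg: corner below by
        e=np.array([.07,.038])+u*.14+n*.004; p=e+np.array([.0085,-.0085])*1.0-np.array([.0078,.0078])
    w=O+S@np.array([p[0],0,p[1]])
    print(round(np.degrees(th)),p.round(4),None if prev is None else (R.T@(w-prev)/.05).round(2)); prev=w
E
```

```text
time_s: 6.8
position: [0.451, -0.2123, 0.013]
tool_rot: [[0.702, 0.116, 0.703], [0.082, -0.993, 0.082], [0.708, 0.001, -0.707]]
ft_force: [0.1, 0.1, -2.3]
grip_width: -0.0002
[-60.05664056  36.78564693 124.44736928  93.34721812  40.60932277
 -63.05454337]
[-0.06528643  0.00116702  0.01302284]
0 [-0.0693  0.0177] None
10 [-0.0679  0.0421] [ 0.37  0.   -0.32]
20 [-0.0622  0.0658] [ 0.42  0.   -0.26]
30 [-0.0525  0.0882] [ 0.45  0.   -0.18]
40 [-0.0391  0.1086] [ 0.48  0.   -0.1 ]
50 [-0.0231  0.1257] [ 0.47  0.   -0.01]
60 [-0.0053  0.1391] [0.44 0.   0.06]
70 [0.0147 0.1491] [0.42 0.   0.14]
75 [0.0252 0.1528] [0.2 0.  0.1]
```

View pics/c7.png

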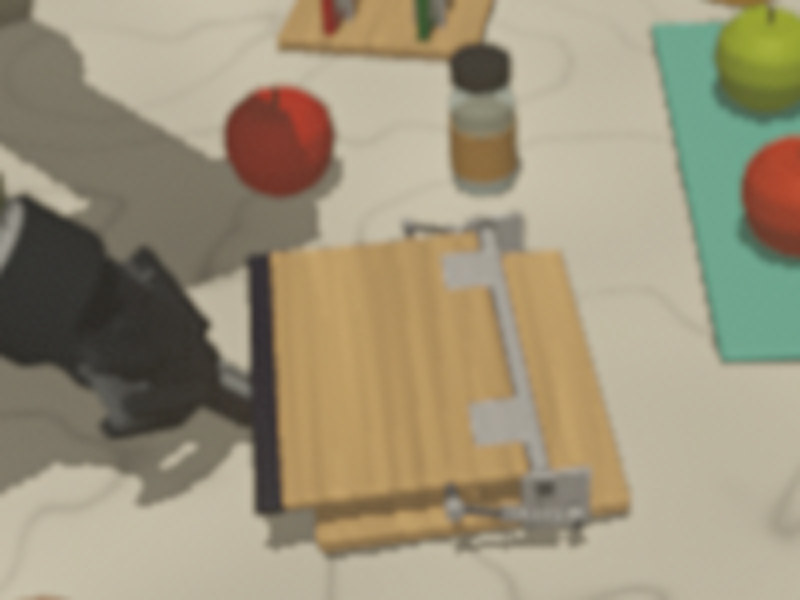

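```bash
python3 -m pendant '[0,0.19,0,-0.16,0,0,0, 0,0.19,0,-0.16,0,0,0, 0,0.21,0,-0.13,0,0,0, 0,0.21,0,-0.13,0,0,0, 0,0.22,0,-0.09,0,0,0, 0,0.22,0,-0.09,0,0,0]'
python3 - <<'E'
from h import *
o=observe();print(o['q'])
snap("side","side4");crop("side4",130,150,330,300,4,"c8")
E
```

```text
time_s: 7.45
position: [0.4669, -0.2105, 0.0842]
tool_rot: [[0.702, 0.114, 0.703], [0.08, -0.993, 0.081], [0.708, -0.001, -0.706]]
ft_force: [-0.8, 0.8, -2.0]
grip_width: 0.0
[-57.64003411  25.8615794  119.57652354  76.99115792  40.87965319
 -38.61557942]
```

View pics/c8.png

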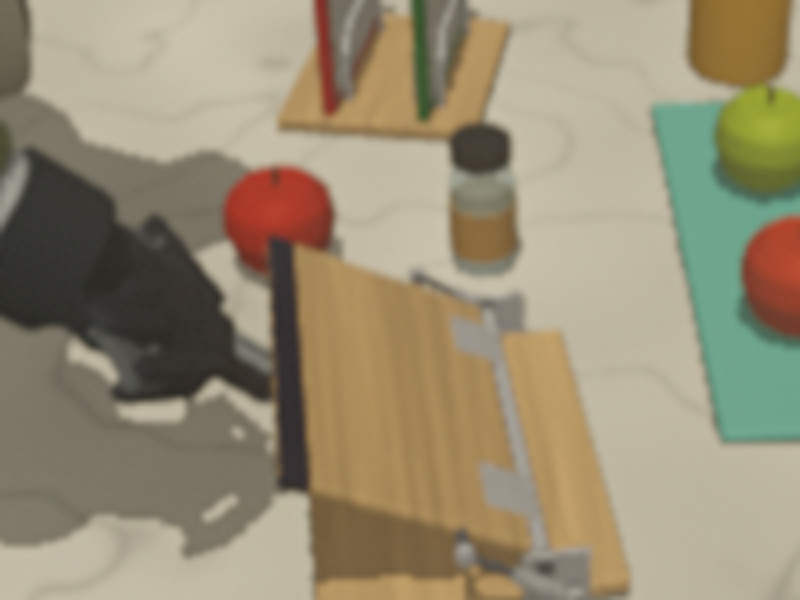

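Panel is up about 30°, the finger still under the lip at about (270,370). Continue the arc.

```bash
python3 -m pendant '[0,0.24,0,-0.05,0,0,0, 0,0.24,0,-0.05,0,0,0, 0,0.24,0,-0.005,0,0,0, 0,0.24,0,-0.005,0,0,0, 0,0.22,0,0.03,0,0,0, 0,0.22,0,0.03,0,0,0]'
python3 - <<'E'
from h import *
o=observe();print(o['q'])
snap("side","side5");crop("side5",130,130,330,280,4,"c9")
E
```

```text
time_s: 8.1
position: [0.5145, -0.205, 0.1353]
tool_rot: [[0.701, 0.115, 0.704], [0.081, -0.993, 0.082], [0.708, -0.001, -0.706]]
ft_force: [-0.1, -0.5, -0.5]
grip_width: 0.0
[-51.11470904  21.4390571  111.08812774  66.16681205  40.9120556
 -17.83610962]
```

View pics/c9.png

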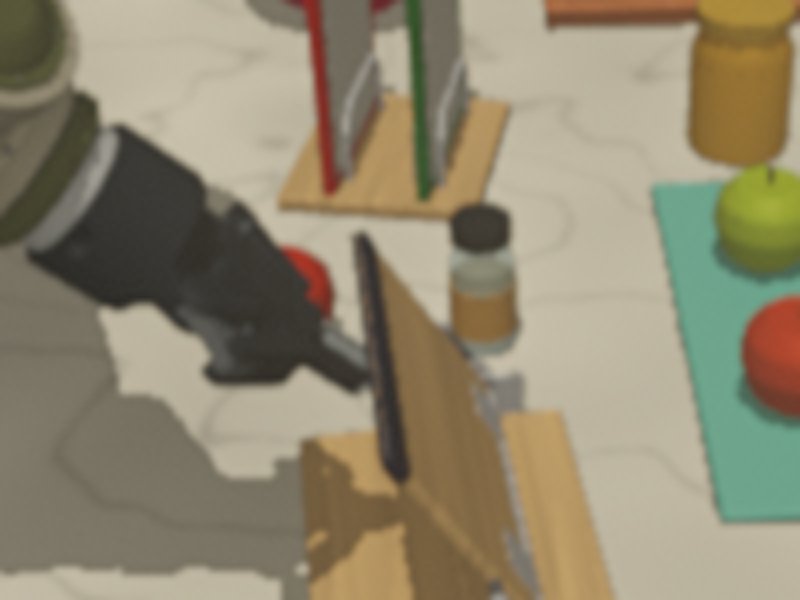

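```bash
python3 -m pendant '[0,0.21,0,0.07,0,0,0, 0,0.21,0,0.07,0,0,0, 0,0.2,0,0.11,0,0,0, 0,0.2,0,0.13,0,0,0, 0,0.15,0,0.13,0,0,0, 0,0,0,0,0,0,0]'
python3 - <<'E'
from h import *
snap("side","side6");crop("side6",130,130,330,280,4,"c10")
E
```

```text
time_s: 8.75
position: [0.5668, -0.1991, 0.1514]
tool_rot: [[0.701, 0.116, 0.704], [0.081, -0.993, 0.082], [0.709, -0.0, -0.706]]
ft_force: [0.0, 0.9, -0.5]
grip_width: -0.0001
```

View pics/c10.png

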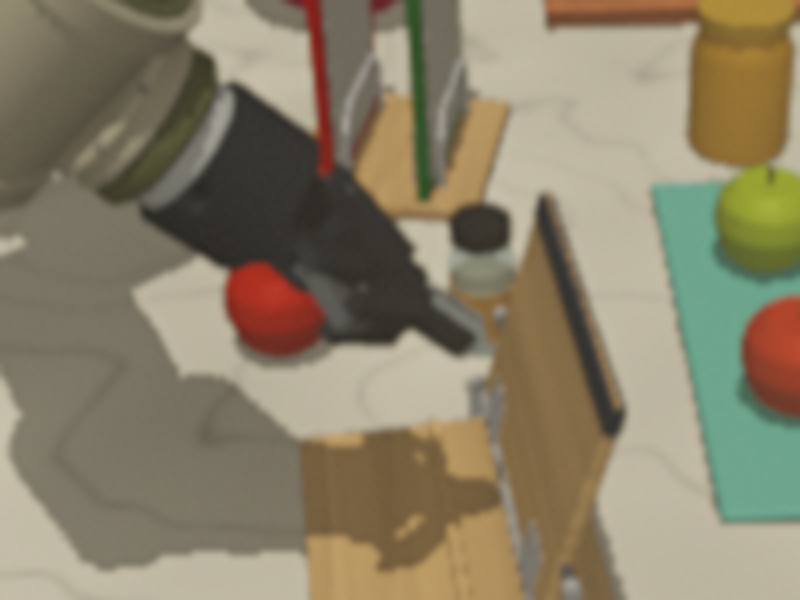

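```bash
python3 -m pendant '[0,0,0,-0.6,0,0,0, 0,0.13,-0.04,-0.63,0,0,0, 0,0.13,-0.04,-0.63,0,0,0, 0,0.13,-0.04,-0.63,0,0,0, 40,0.13,-0.04,-0.63,0,0,0, 40,0.13,-0.04,-0.63,0,0,0, 40,0.13,-0.04,-0.63,0,0,0, 40,0.13,-0.04,-0.63,0,0,0]'
python3 -m pendant '[40,0,0,0,0,-0.94,0, 40,0,0,0,0,-0.94,0, 40,0,0,0,0,-0.94,0, 40,0,0,0,0,-0.94,0, 40,0,0,0,0,-0.94,0, 40,0,0,0,0,-0.94,0]'
python3 -m pendant '[40,0,0,0,0,0,-0.92, 40,0,0,0,0,0,-0.92, 40,0,0,0,0,0,-0.92, 40,0,0,0,0,0,-0.92, 40,0,0,0,0,0,-0.92, 40,0,0,0,0,0,-0.92, 40,0,0,0,0,0,-0.92, 40,0,0,0,0,0,-0.92, 40,0,0,0,0,0,-0.92, 40,0,0,0,0,0,-0.92, 40,0,0,0,0,0,0]'
python3 - <<'E'
from h import *
o=observe();print(o['q'])
R=o['tool_rot']; print(np.degrees(np.arctan2(R[1,1],R[0,1])))
print(R.T@(np.array([.477,.236,.30])-o['position'])/.05)
snap("top","top1");snap("side","side7")
crop("top1",240,150,400,270,5,"c11")
E
```

```text
time_s: 9.6
position: [0.419, -0.2016, 0.3612]
tool_rot: [[0.701, 0.115, 0.704], [0.081, -0.993, 0.082], [0.708, -0.0, -0.706]]
ft_force: [0.8, -0.2, 0.6]
grip_width: 0.0402
time_s: 10.2
position: [0.4198, -0.202, 0.3608]
tool_rot: [[0.993, 0.114, -0.005], [0.114, -0.993, -0.001], [-0.005, -0.0, -1.0]]
ft_force: [-0.6, -0.8, 0.8]
grip_width: 0.0399
time_s: 11.3
position: [0.4197, -0.202, 0.3602]
tool_rot: [[0.169, 0.986, -0.001], [0.986, -0.169, 0.001], [0.001, -0.001, -1.0]]
ft_force: [1.0, 0.7, -0.0]
grip_width: 0.0397
[-4.03240641e+01  9.42779869e+00  7.08520510e+01  2.67856836e-02
  9.98138092e+01 -3.05717277e+01]
-9.747751131577344
[ 8.82573547 -0.35292717  1.21429473]
```

View pics/top1.png

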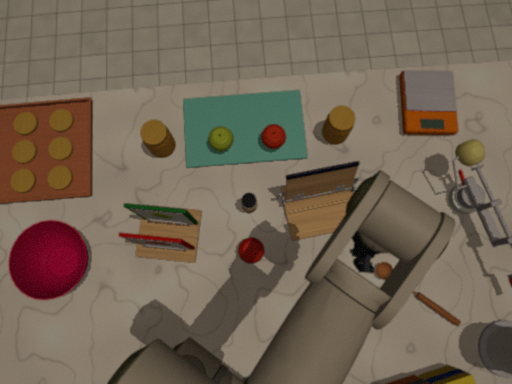

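View pics/side7.png

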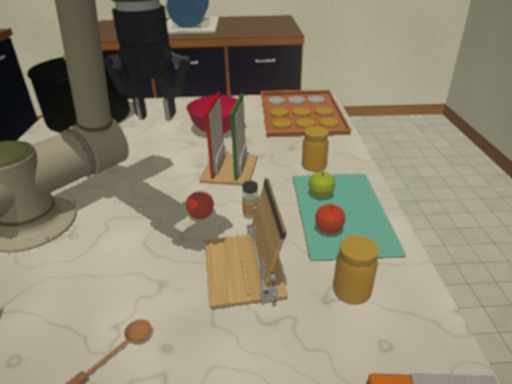

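```bash
python3 -m pendant '[40,0.735,-0.03,0.1,0,0,0, 40,0.735,-0.03,0.1,0,0,0, 40,0.735,-0.03,0.1,0,0,0, 40,0.735,-0.03,0.1,0,0,0, 40,0.735,-0.03,0.1,0,0,0, 40,0.735,-0.03,0.1,0,0,0, 40,0.735,-0.03,0.1,0,0,0, 40,0.735,-0.03,0.1,0,0,0, 40,0.735,-0.03,0.1,0,0,0, 40,0.735,-0.03,0.1,0,0,0, 40,0.735,-0.03,0.1,0,0,0, 40,0.735,-0.03,0.1,0,0,0]'
python3 -m pendant '[40,0,0,0,0,0,0]'
python3 - <<'E'
from h import *
snap("top","top2");snap("side","side8")
crop("top2",260,140,400,245,5.6,"c12");crop("side8",180,60,300,190,4.6,"c13");crop("side8",190,170,300,310,4.2,"c14")
E
```

```text
time_s: 12.6
position: [0.4776, 0.237, 0.3003]
tool_rot: [[0.173, 0.985, -0.0], [0.985, -0.173, 0.0], [-0.0, -0.0, -1.0]]
ft_force: [0.4, -0.2, -0.2]
grip_width: 0.0399
time_s: 12.7
position: [0.4773, 0.2386, 0.2993]
tool_rot: [[0.169, 0.986, -0.002], [0.986, -0.169, 0.0], [0.0, -0.003, -1.0]]
ft_force: [0.1, -0.8, -0.5]
grip_width: 0.04
```

View pics/top2.png

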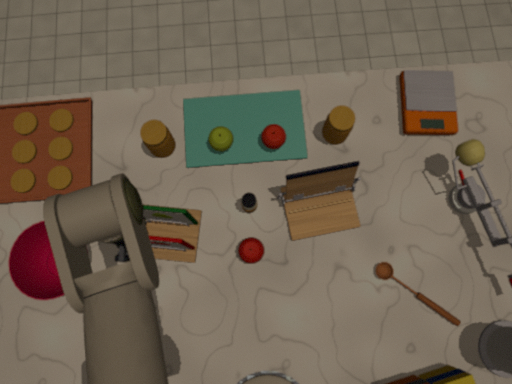

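View pics/c12.png

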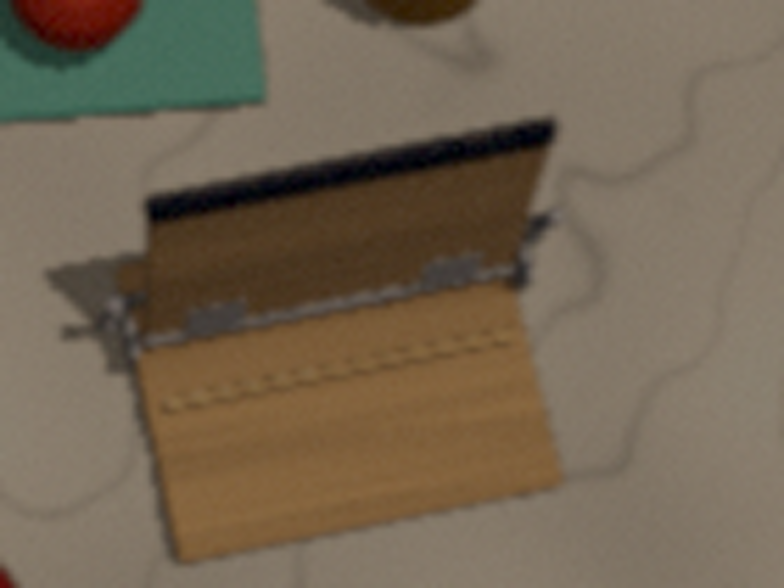

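View pics/c13.png

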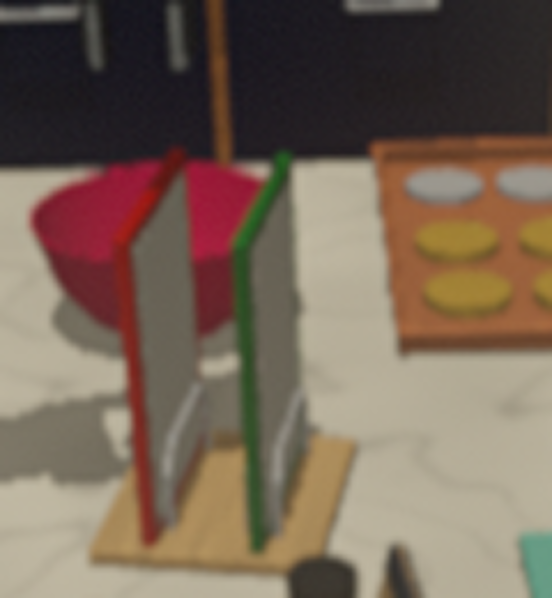

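View pics/c14.png

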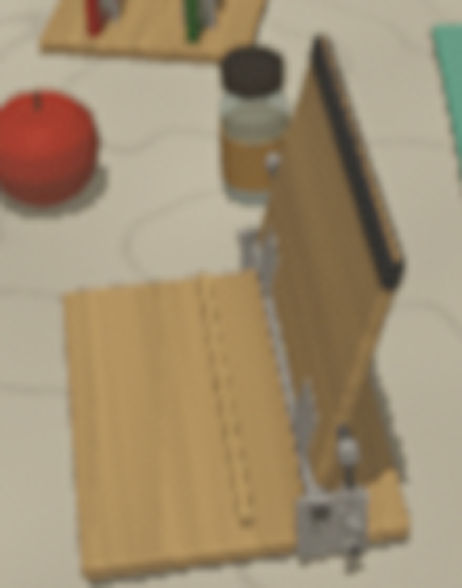

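```bash
python3 - <<'E'
from h import *
im=load("top2");f=lambda x,y:(260+x/5.6,140+y/5.6)
P={}
for n,p,z in [("FL",(180,560),.016),("FR",(563,484),.016),("stL",(163,404),.028),("stR",(512,338),.028),("hL",(145,343),.038),("hR",(520,270),.038)]:
    P[n]=atz(im,*f(*p),z);print(n,P[n].round(4))
for a,b,off in [("FL","FR",-.042),("stL","stR",.037),("hL","hR",.066)]:
    d=P[a]-P[b];yaw=np.arctan2(-d[0],d[1]);m=(P[a]+P[b])/2
    print(np.degrees(yaw),np.linalg.norm(d[:2]),m[:2]-off*np.array([np.cos(yaw),np.sin(yaw)]))
s=load("side8");g=lambda x,y:(190+x/4.2,170+y/4.2)
for n,p,z in [("FL",(63,295),.018),("FR",(85,573),.018),("stL",(203,277),.028),("stR",(247,523),.028)]:
    P[n]=atz(s,*g(*p),z);print(n,P[n].round(4))
for a,b,off in [("FL","FR",-.042),("stL","stR",.037)]:
    d=P[a]-P[b];yaw=np.arctan2(-d[0],d[1]);m=(P[a]+P[b])/2
    print(np.degrees(yaw),np.linalg.norm(d[:2]),m[:2]-off*np.array([np.cos(yaw),np.sin(yaw)]))
for w in [(.4773,.2386,.2993),(.477,.236,.224)]:
  q,_=cv2.projectPoints(np.array([w]),s["rvec"],s["tvec"],s["K"],np.array([s["k1"].item(),0,0,0])); print(q.ravel())
# board side edge vertical in c13: near edge bottom/top
h=lambda x,y:(180+x/4.6,60+y/4.6)
print("red near bottom",atz(s,*h(148,545),.014),"near top",atz(s,*h(124,248),.224),"far top",atz(s,*h(178,155),.224))
E
```

```text
FL [ 0.4641 -0.1105  0.016 ]
FR [ 0.4859 -0.307   0.016 ]
stL [ 0.5415 -0.1088  0.028 ]
stR [ 0.5604 -0.2881  0.028 ]
hL [ 0.5714 -0.102   0.038 ]
hR [ 0.593  -0.2943  0.038 ]
6.329099701338201 0.19764062312680547 [ 0.51676607 -0.20412056]
6.006716488388503 0.180322889101653 [ 0.51417411 -0.20234139]
6.393731564754623 0.19354470995716136 [ 0.51662061 -0.2055148 ]
FL [ 0.4648 -0.1149  0.018 ]
FR [ 0.489  -0.3113  0.018 ]
stL [ 0.5431 -0.1159  0.028 ]
stR [ 0.564  -0.2943  0.028 ]
7.018101460045712 0.19787972757309688 [ 0.51861192 -0.20801434]
6.682416020957034 0.1796318346090283 [ 0.51680684 -0.20940802]
[209.86789646  73.97891637]
[211.91794391 101.07628686]
red near bottom [0.46503963 0.16601445 0.014     ] near top [0.46955899 0.14444819 0.224     ] far top [0.49326807 0.29415271 0.224     ]
```

View pics/side8.png

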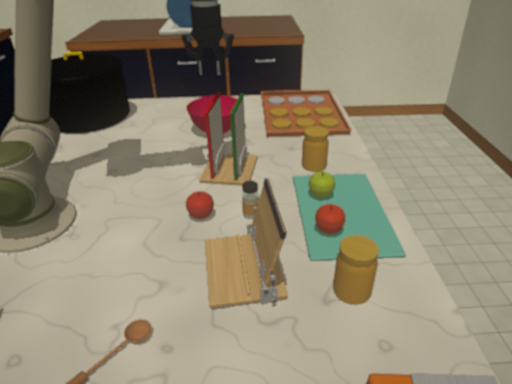

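```bash
python3 -m pendant '[40,-0.05,0,0.37,0,0,0, 40,-0.05,0,0.37,0,0,0, 40,0,0,0.37,0,0,0, 40,0,0,0.37,0,0,0, 40,0,0,0.37,0,0,0, 40,0,0,0.37,0,0,0, 40,0,0,0,0,0,0]'
python3 - <<'E'
from h import *
snap("side","side9")
crop("side9",170,50,290,190,4.2,"c15")
E
```

```text
time_s: 13.5
position: [0.4761, 0.2292, 0.1881]
tool_rot: [[0.173, 0.985, -0.004], [0.985, -0.173, -0.001], [-0.002, -0.004, -1.0]]
ft_force: [0.3, 0.1, -0.3]
grip_width: 0.0399
```

View pics/c15.png

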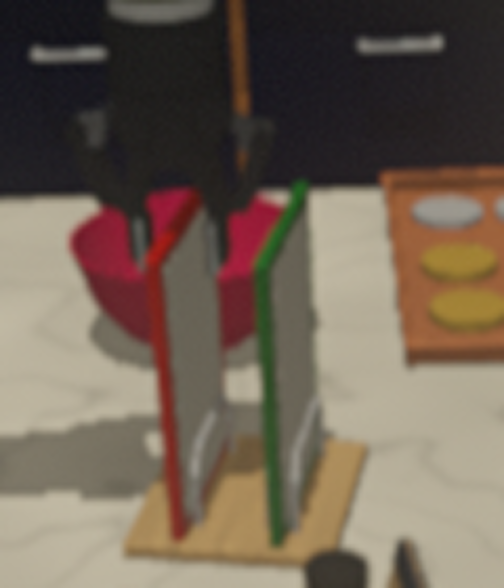

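```bash
python3 -m pendant '[0,0,0,0,0,0,0, 0,0,0,0,0,0,0, 0,0,0,0,0,0,0, 0,0,0,0,0,0,0, 0,0,0,0,0,0,0]' 50
python3 -m pendant '[0,0,0,-0.3,0,0,0, 0,0,0,-0.3,0,0,0, 0,0,0,-0.3,0,0,0, 0,0,0,0,0,0,0]'
python3 - <<'E'
from h import *
snap("side","side10")
crop("side10",170,40,290,190,4,"c16")
E
```

```text
time_s: 14.05
position: [0.4772, 0.2305, 0.1909]
tool_rot: [[0.171, 0.985, 0.002], [0.985, -0.171, 0.0], [0.0, 0.002, -1.0]]
ft_force: [-1.1, -1.3, 6.6]
grip_width: 0.0094
time_s: 14.45
position: [0.4773, 0.2308, 0.2363]
tool_rot: [[0.171, 0.985, 0.003], [0.985, -0.171, 0.001], [0.001, 0.003, -1.0]]
ft_force: [-0.8, -0.1, -1.5]
grip_width: 0.0093
```

View pics/c16.png

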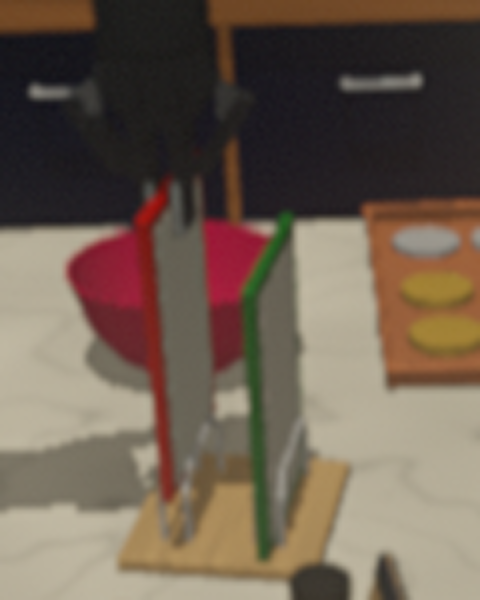

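```bash
python3 -m pendant '[0,0,0,-0.34,0,0,0, 0,0,0,-0.34,0,0,0, 0,0,0,-0.34,0,0,0, 0,0,0,-0.34,0,0,0, 0,0,0,-0.34,0,0,0, 0,0,0,0,0,0,-0.68, 0,0,0,0,0,0,-0.68, 0,0,0,0,0,0,-0.68, 0,0,0,0,0,0,0]'
python3 - <<'E'
from h import *
o=observe();R=o['tool_rot'];print(o['q'],np.degrees(np.arctan2(R[1,1],R[0,1])))
O=np.array([.5165,-.206,0]);a=np.radians(6.5);c,s=np.cos(a),np.sin(a);S=np.array([[c,-s,0],[s,c,0],[0,0,1]])
# over-strip waypoint: foot at stand (0.0,0,.14) upright
w=O+S@np.array([0.03,0,.317]);print(w,R.T@(w-o['position'])/.05)
snap("side","side11");crop("side11",150,10,310,190,3.3,"c17");snap("top","top3");crop("top3",90,180,240,280,5,"c18")
E
```

```text
time_s: 15.4
position: [0.4767, 0.2305, 0.3185]
tool_rot: [[-0.114, 0.993, -0.002], [0.993, 0.114, -0.0], [-0.0, -0.002, -1.0]]
ft_force: [0.2, -0.3, -2.2]
grip_width: 0.0094
[ 1.29895912e+01  1.70543987e+01  6.72328995e+01 -3.86443247e-03
  9.58183478e+01  6.44736644e+00] 6.541822245597296
[ 0.54630716 -0.2026039   0.317     ] [-8.76498582  0.39547209  0.03193167]
```

View pics/c17.png

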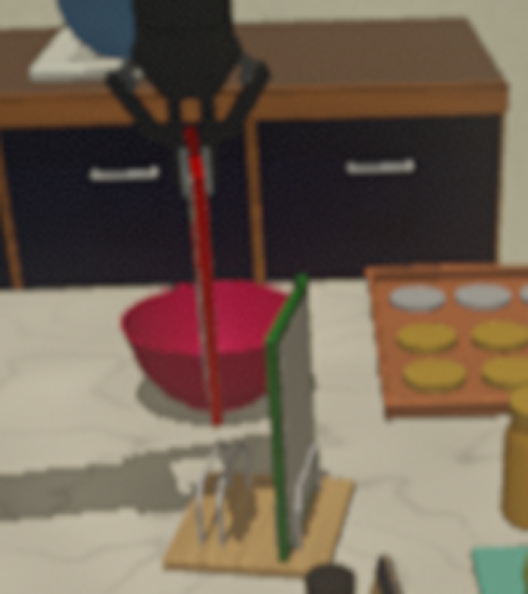

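View pics/c18.png

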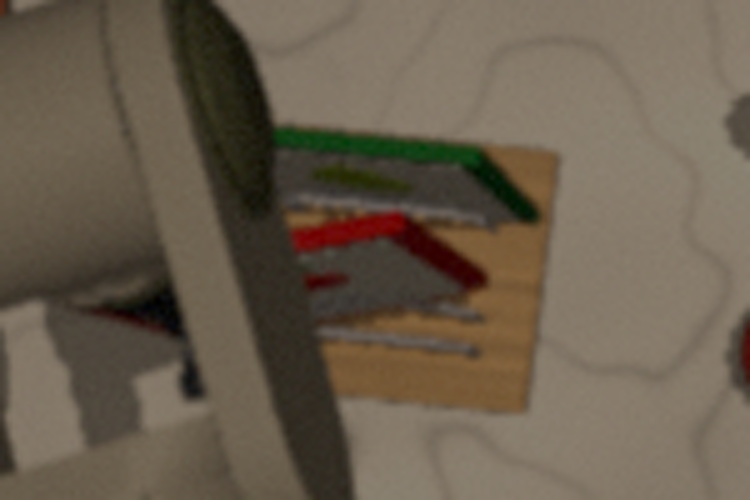

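```bash
python3 - <<'E'
from h import *
im=load("top3");f=lambda x,y:(90+x/5,180+y/5)
T=np.array([.4767,.2305,.3185]);xa=np.array([-.114,.993,0]);ya=np.array([.993,.114,0])
for p,z in [((403,222),.3515),((483,281),.1415),((300,243),.3515)]:
    w=atz(im,*f(*p),z);print(w.round(4),((w-T)@xa).round(4),((w-T)@ya).round(4))
s=load("side11");g=lambda x,y:(150+x/3.3,10+y/3.3)
for p,z in [((193,133),.3515),((216,422),.1415)]:
    w=atz(s,*g(*p),z);print(w.round(4),((w-T)@xa).round(4),((w-T)@ya).round(4))
E
```

```text
[0.4837 0.1616 0.3515] -0.0692 -0.0009
[0.4835 0.1638 0.1415] -0.067 -0.0009
[0.4786 0.2036 0.3515] -0.0269 -0.0012
[0.4752 0.2795 0.3515] 0.0488 0.0041
[0.484  0.1721 0.1415] -0.0588 0.0006
```

```bash
python3 -m pendant '[0,-0.4,0.02,0,0,0,0, 0,-0.74,0.033,0,0,0,0, 0,-0.74,0.033,0,0,0,0, 0,-0.74,0.033,0,0,0,0, 0,-0.74,0.033,0,0,0,0, 0,-0.74,0.033,0,0,0,0, 0,-0.74,0.033,0,0,0,0, 0,-0.74,0.033,0,0,0,0, 0,-0.74,0.033,0,0,0,0, 0,-0.74,0.033,0,0,0,0, 0,-0.74,0.033,0,0,0,0, 0,-0.74,0.033,0,0,0,0]'
python3 -m pendant '[0,-0.3,0.0,0,0,0,0, 0,0,0,0,0.667,0,0, 0,0,0,0,0.667,0,0, 0,0,0,0,0.667,0,0, 0,0,0,0,0,0,0]'
cat >> h.py <<'E'
O=np.array([.5165,-.206,0]);a_=np.radians(6.5);c_,s_=np.cos(a_),np.sin(a_);S=np.array([[c_,-s_,0],[s_,c_,0],[0,0,1]])
def tcp_for(foot,lean=16,L=.177):
    l=np.radians(lean); return O+S@(np.array(foot)+L*np.array([np.sin(l),0,np.cos(l)])+np.array([0,-.005,0]))
def foot_now(o,L=.177): return S.T@(o['position']+L*o['tool_rot'][:,2]-O)
E
python3 - <<'E'
from h import *
o=observe();R=o['tool_rot'];print(o['q'],np.degrees(np.arctan2(R[1,1],R[0,1])),np.degrees(np.arccos(-R[2,2])))
print("foot",foot_now(o))
for ft in [(.047,0,.05),(.053,0,.03),(.053,0,.019)]:
    print(ft,R.T@(tcp_for(ft)-o['position'])/.05)
snap("side","side12");crop("side12",170,40,330,320,2.1,"c19")
E
```

```text
time_s: 16.7
position: [0.5442, -0.193, 0.3193]
tool_rot: [[-0.111, 0.994, -0.0], [0.994, 0.111, 0.0], [0.0, -0.0, -1.0]]
ft_force: [0.4, 1.2, -2.7]
grip_width: 0.0094
time_s: 17.2
position: [0.547, -0.2057, 0.3178]
tool_rot: [[-0.114, 0.954, -0.277], [0.994, 0.11, -0.03], [0.001, -0.278, -0.96]]
ft_force: [-0.2, -1.0, -2.5]
grip_width: 0.0096
[-28.17181084  30.65965217  47.22084822 -10.0220762  115.22817921
 -37.94459509] 6.546992615258866 16.168789417291467
foot [-0.01889792 -0.00292331  0.14775267]
(0.047, 0, 0.05) [-0.04052458  1.79979208  1.51068462]
(0.053, 0, 0.03) [-0.0411226   2.02643146  1.86144698]
(0.053, 0, 0.019) [-0.04142356  2.08769367  2.072745  ]
```

View pics/c19.png

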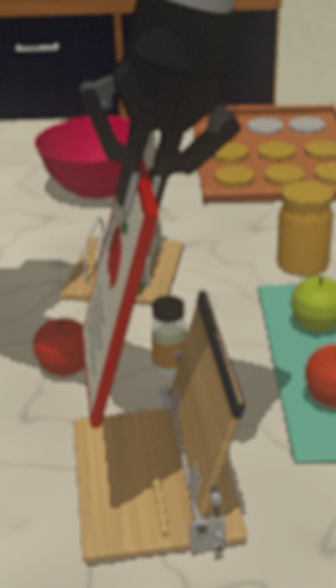

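```bash
python3 -m pendant '[0,0,0.3,0.25,0,0,0, 0,0,0.3,0.25,0,0,0, 0,0,0.3,0.25,0,0,0, 0,0,0.3,0.25,0,0,0, 0,-0.02,0.3,0.25,0,0,0, 0,-0.02,0.3,0.25,0,0,0, 0,0,0,0,0,0,0]'
python3 - <<'E'
from h import *
o=observe();R=o['tool_rot'];print(np.degrees(np.arctan2(R[1,1],R[0,1])),np.degrees(np.arccos(-R[2,2])))
print("foot",foot_now(o))
for ft in [(.053,0,.03),(.053,0,.019)]:
    print(ft,R.T@(tcp_for(ft)-o['position'])/.05)
snap("side","side13");crop("side13",190,80,310,320,2.5,"c20");snap("top","top4");crop("top4",260,130,400,245,5,"c21")
E
```

```text
time_s: 17.95
position: [0.6121, -0.2005, 0.2191]
tool_rot: [[-0.114, 0.954, -0.278], [0.994, 0.11, -0.029], [0.003, -0.28, -0.96]]
ft_force: [0.2, 0.4, -2.8]
grip_width: 0.0093
6.575738184730683 16.24410477398013
foot [ 0.04607648 -0.00493472  0.04917212]
(0.053, 0, 0.03) [0.00677826 0.22516734 0.32944278]
(0.053, 0, 0.019) [0.00614954 0.28670478 0.54066008]
```

View pics/c20.png

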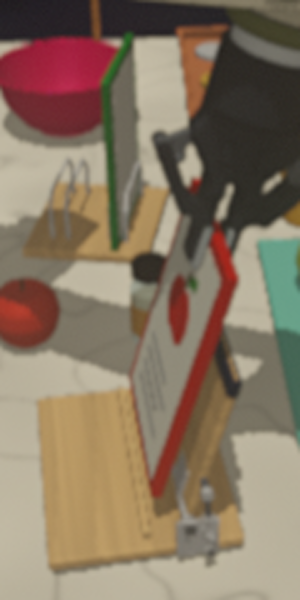

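View pics/c21.png

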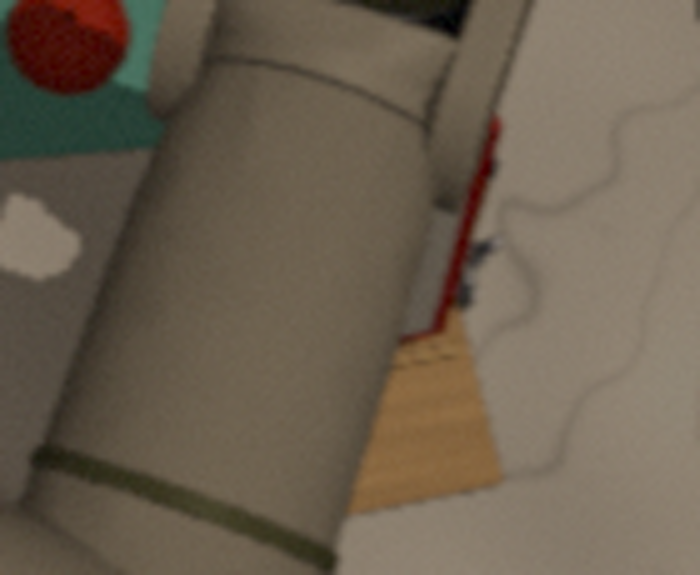

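```bash
python3 -m pendant '[0,0,0.08,0.11,0,0,0, 0,0,0.08,0.11,0,0,0, 0,0,0.07,0.11,0,0,0, 0,0,0,0,0,0,0]'
python3 -m pendant '[0,0,0.02,0.06,0,0,0, 0,0,0.02,0.06,0,0,0, 0,0,0.0,0,0,0,0]'
python3 - <<'E'
from h import *
o=observe();R=o['tool_rot']
print("foot",foot_now(o),o['wrist_torque'])
snap("side","side14");crop("side14",190,80,310,320,2.5,"c22")
E
```

```text
time_s: 18.45
position: [0.6178, -0.2001, 0.2026]
tool_rot: [[-0.113, 0.955, -0.276], [0.994, 0.109, -0.03], [0.001, -0.277, -0.961]]
ft_force: [0.3, 0.2, -3.0]
grip_width: 0.0096
time_s: 18.75
position: [0.6181, -0.2001, 0.197]
tool_rot: [[-0.113, 0.955, -0.275], [0.994, 0.109, -0.031], [0.0, -0.276, -0.961]]
ft_force: [-1.2, -0.4, -1.6]
grip_width: 0.0095
foot [ 0.0527242  -0.00560725  0.02688147] [ 0.05921489 -0.27621431 -0.04522749]
```

View pics/c22.png

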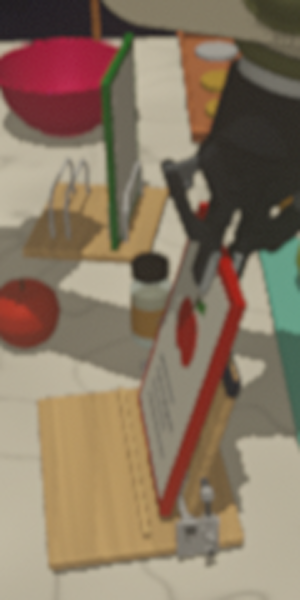

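```bash
python3 -m pendant '[0,0,0.01,0.04,0,0,0, 0,0,0.01,0.04,0,0,0, 0,0,0.0,0,0,0,0]'
python3 -m pendant '[0,0,0.01,0.04,0,0,0, 0,0,0.0,0,0,0,0]'
python3 -m pendant '[0,0,0.01,0.04,0,0,0, 0,0,0.0,0,0,0,0]'
```

```text
time_s: 19.1
position: [0.6178, -0.2002, 0.1932]
tool_rot: [[-0.113, 0.955, -0.275], [0.994, 0.109, -0.031], [0.0, -0.277, -0.961]]
ft_force: [-2.0, 0.2, -0.8]
grip_width: 0.009
time_s: 19.3
position: [0.6175, -0.2002, 0.1915]
tool_rot: [[-0.113, 0.955, -0.275], [0.994, 0.109, -0.031], [0.0, -0.277, -0.961]]
ft_force: [-6.2, -0.8, 1.3]
grip_width: 0.0091
time_s: 19.5
position: [0.6171, -0.2004, 0.1898]
tool_rot: [[-0.113, 0.955, -0.276], [0.994, 0.108, -0.031], [-0.0, -0.278, -0.961]]
ft_force: [-7.9, 0.3, 4.0]
grip_width: 0.0094
```

```bash
python3 -m pendant '[0,0,-0.03,0,0,0,0, 0,0,-0.03,0,0,0,0, 0,0,0.0,0,0,0,0]'
python3 - <<'E'
from h import *
o=observe();print("foot",foot_now(o),o['wrist_torque'])
snap("side","side15");crop("side15",190,80,310,320,2.5,"c23")
E
```

```text
time_s: 19.8
position: [0.6153, -0.2006, 0.1898]
tool_rot: [[-0.113, 0.955, -0.273], [0.994, 0.109, -0.031], [-0.0, -0.275, -0.961]]
ft_force: [0.1, -0.8, -3.0]
grip_width: 0.0093
foot [ 0.05007295 -0.00578868  0.01960905] [-0.00036004 -0.2531976   0.00348454]
```

View pics/c23.png

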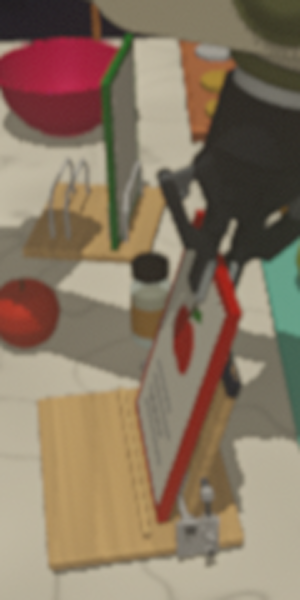

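```bash
python3 -m pendant '[0,0,0.01,0.03,0,0,0, 0,0,0.0,0,0,0,0]'
python3 -m pendant '[0,0,0.01,0.03,0,0,0, 0,0,0.0,0,0,0,0]'
python3 -m pendant '[0,0,0.01,0.03,0,0,0, 0,0,0.0,0,0,0,0]'
```

```text
time_s: 20.05
position: [0.6156, -0.2007, 0.1892]
tool_rot: [[-0.113, 0.956, -0.272], [0.994, 0.109, -0.032], [-0.001, -0.274, -0.962]]
ft_force: [0.3, -0.6, 4.2]
grip_width: 0.0093
time_s: 20.25
position: [0.6158, -0.2007, 0.1891]
tool_rot: [[-0.113, 0.956, -0.271], [0.994, 0.108, -0.033], [-0.002, -0.273, -0.962]]
ft_force: [0.7, 0.6, 11.8]
grip_width: 0.0089
time_s: 20.45
position: [0.6161, -0.2008, 0.189]
tool_rot: [[-0.113, 0.956, -0.269], [0.994, 0.108, -0.034], [-0.004, -0.271, -0.963]]
ft_force: [2.3, -0.0, 18.1]
grip_width: 0.0096
```

```bash
python3 -m pendant '[0,0,0.01,-0.05,0,0,0, 0,0,0.015,0,0,0,0, 0,0,0.0,0,0,0,0]' 20
python3 -m pendant '[12,0,0,0,0,0,0, 14,0,0,0,0,0,0, 18,0,0.0,0,0,0,0, 22,0,0.0,0,0,0,0, 22,0,0.0,0,0,0,0]'
python3 - <<'E'
from h import *
snap("side","side16");crop("side16",190,80,310,320,2.5,"c24")
E
```

```text
time_s: 20.75
position: [0.6167, -0.2005, 0.1889]
tool_rot: [[-0.113, 0.955, -0.274], [0.994, 0.108, -0.032], [-0.001, -0.276, -0.961]]
ft_force: [-4.7, 0.0, 10.2]
grip_width: 0.0092
time_s: 21.25
position: [0.6172, -0.2003, 0.1871]
tool_rot: [[-0.113, 0.955, -0.274], [0.994, 0.109, -0.031], [0.0, -0.276, -0.961]]
ft_force: [-0.1, 0.1, 0.2]
grip_width: 0.0225
```

View pics/c24.png

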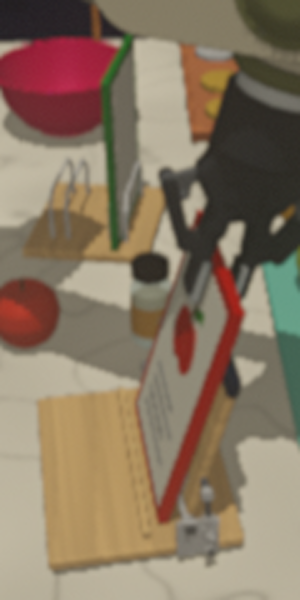

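```bash
python3 -m pendant '[32,0,0,0,0,0,0, 36,0,0,0,0,0,0, 36,0,0.0,0,0,0,0, 36,0,0.0,-0.15,0,0,0, 36,0,0.0,-0.2,0,0,0, 36,0,0.0,-0.3,0,0,0]'
python3 -m pendant '[36,0,0,-0.4,0,0,0, 36,0,0,-0.4,0,0,0, 36,0,0.0,-0.5,0,0,0, 36,0,0,-0.5,0,0,0,36,0,0,-0.5,0,0,0, 36,0.6,-0.5,0,0,0,0, 36,0.6,-0.5,0,0,0,0, 36,0.6,-0.5,0,0,0,0, 36,0.6,-0.5,0,0,0,0, 36,0.6,-0.5,0,0,0,0, 36,0.6,-0.5,0,0,0,0, 36,0,0,0,0,0,0]'
python3 - <<'E'
from h import *
snap("side","side17");crop("side17",190,100,310,320,2.6,"c25");snap("top","top5")
E
```

```text
time_s: 21.9
position: [0.6262, -0.1992, 0.2193]
tool_rot: [[-0.113, 0.955, -0.274], [0.994, 0.109, -0.031], [0.0, -0.276, -0.961]]
ft_force: [0.3, 0.8, 0.8]
grip_width: 0.0362
time_s: 23.1
position: [0.4917, -0.0304, 0.3741]
tool_rot: [[-0.116, 0.956, -0.269], [0.993, 0.111, -0.033], [-0.001, -0.271, -0.963]]
ft_force: [0.3, -0.2, 0.1]
grip_width: 0.0361
```

View pics/c25.png

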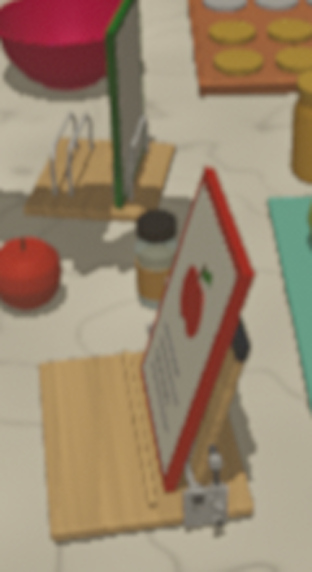

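View pics/top5.png

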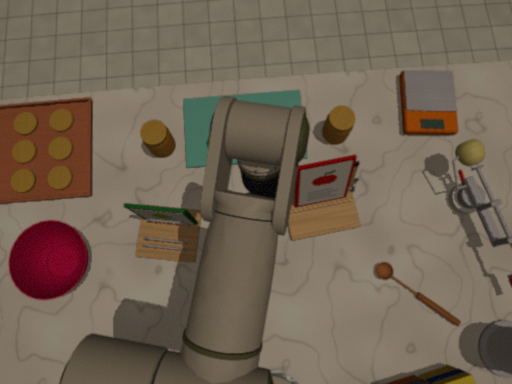

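```bash
python3 - <<'E'
from h import *
crop("top5",270,140,380,245,6,"c26")
E
```

```text
(no output)
```

View pics/c26.png

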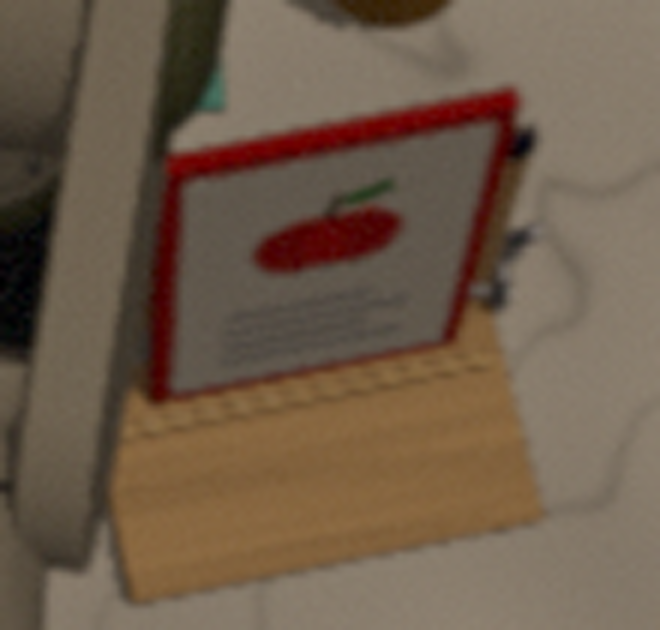

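```bash
python3 - <<'E'
from h import *
im=load("top5");f=lambda x,y:(270+x/6,140+y/6)
for p,z in [((152,400),.019),((455,344),.019),((170,165),.222),((515,97),.222)]:
    print(p,(S.T@(atz(im,*f(*p),z)-O)).round(4))
s=load("side17");g=lambda x,y:(190+x/2.6,100+y/2.6)
for p,z in [((168,487),.019),((212,172),.222),((248,272),.222)]:
    print(p,(S.T@(atz(s,*g(*p),z)-O)).round(4))
for n in ("top","side"):
    a=load({"top":"top5","side":"side17"}[n]);
im=snap("side","side18"); d=np.abs(im["frame"][160:320,190:320].astype(int)-s["frame"][160:320,190:320]).max(); print("diff",d)
E
```

```text
(152, 400) [0.0492 0.0721 0.019 ]
(455, 344) [ 0.0474 -0.0753  0.019 ]
(170, 165) [0.1082 0.07   0.222 ]
(515, 97) [ 0.1089 -0.0727  0.222 ]
(168, 487) [ 0.0521 -0.0682  0.019 ]
(212, 172) [0.1097 0.0603 0.222 ]
(248, 272) [ 0.1095 -0.0752  0.222 ]
diff 40
```

```bash
python3 -m pendant '[36,0,0,0,0,0,0, 36,0,0,0,0,0,0, 36,0,0,0,0,0,0, 36,0,0,0,0,0,0, 36,0,0,0,0,0,0]'
python3 - <<'E'
from h import *
im=snap("side","side19");a=load("side17")["frame"].astype(float)[160:310,190:310];b=im["frame"].astype(float)[160:310,190:310]
print(np.abs(a-b).mean(), cv2.phaseCorrelate(a.mean(2),b.mean(2)))
E
```

```text
time_s: 23.75
position: [0.4941, -0.0333, 0.3703]
tool_rot: [[-0.113, 0.955, -0.274], [0.994, 0.109, -0.031], [0.0, -0.276, -0.961]]
ft_force: [-0.3, 0.1, 0.1]
grip_width: 0.036
0.8156296296296296 ((0.07807646867691176, 0.23463726372412452), 0.9612481004885716)
```

View pics/side19.png

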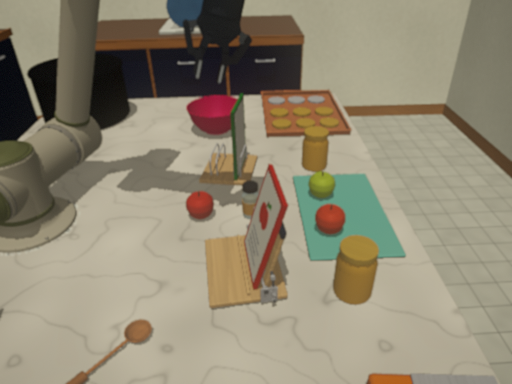

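The board stands still on the stand, everything else is where it was, and the gripper is clear of it all.

```bash
python3 -c "
from rig import *
print(close_job())"
```

```text
the job is handed in; nothing more can be done
None
```

The stand is open and the red-framed apple board stands in its trough, picture to the front; I handed the job in at about 24 s of the 61 s. No verdict was reported.

**What I did:** I lifted the panel's free edge with the shut fingertips, using about 2–3 N, until it snapped over and stayed open. I gripped the board at its top edge, lifted it out of the front slot and lowered it into the trough tilted back 16 degrees. I let go once it was resting on the base. While lowering, the board pressed on the panel with about 8 N, so I backed off 2–3 mm. At touchdown the wrist force reached about 18 N, eased to about 10 N before I opened the fingers; the limit is 60 N.

**Last checks, from the pictures:**

| Check | Measured | Required |
|---|---|---|
| Foot behind the stand's origin | about 53 mm | 40 to 72 mm |
| Foot off the middle | about 2 mm | within 40 mm |
| Lean back | about 16–17 degrees | 10 to 25 degrees |
| Square to the stand | within about 0.02 rad | within 0.15 rad |

- **At rest:** a first frame-to-frame difference (peak 40) was not conclusive. A second comparison over about 0.6 s showed at most 0.2 pixel of shift.
- **Clear of everything:** the wrist force was near zero and the gripper was well away from the stand and board.
- **Other objects:** I checked these only by eye in the final side picture; none looked moved.
- **Disagreement:** the top and side cameras differed by about 4–5 mm on the stand's position, and by about 7–13 mm on the board's in the rack. The margins above cover the stand difference.
- **Not measured:** I did not read the panel's angle as a number; the pictures show it fully open.

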